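# Lay the baking-paper carton down in its taped bay

## Robot

A 6-joint arm with a two-finger parallel gripper is mounted at the origin on a cart in front of the work surface, level with it; the furniture and walls round the work are solid. World frame = base frame: x ahead of the robot, y to its left, z up, the work surface at z = 0. Lengths are in mm, angles in rad, forces in N, time in s.
With the tool pointing down it reaches from about 350 to 975 mm from the base axis. Payload 7.1 kg.
Tool frame: the origin (TCP) lies at the very end of the fingers, on their centre line; the grasp point (between the pads) lies 19 mm behind it; z points along the fingers, y is the line along which they close (so a half turn about z gives the same grasp; the last joint's range is limited). The gripper opens to 88 mm and grips with 3 to 60 N. Pads are 20 mm wide; open, the fingers measure 115 mm over their backs; the gripper's body (75 mm by 178 mm) begins 61 mm behind the grasp point.
Start: joints at [1.203, 0.423, 1.63, -0, 1.089, -0.019], TCP at [213.574, 587.359, 222.675] pointing down, gripper open.
Joint ranges: [-3, 3], [-0.9, 2.11], [0.09, 2.58], [-1.31, 4.45], [0.11, 2.69], [-2.54, 2.54]. Speed limits (rad/s): [2.39, 2.39, 3.01, 3.14, 3.14, 3.14].

## Interface

Orientations are given as a rotation vector (axis times angle).
In Python, from workcell import ctrl gives the robot as it stands. The module is installed in compiled form; this text tells all that it offers.
- The arm moves only by the shell command python3 -m inch 'ROWS'. ROWS is JSON, a list of rows, each a list of 7 numbers: the shift along the tool's x, y, z scaled (see below), then the turn, a rotation vector about the tool's x, y, z scaled (see below), then the closure, from -1 (fully open) to 1 (shut). In form: [[tx, ty, tz, wx, wy, wz, hand], ...]. A call has 1 to 10 rows; each row is the pose to reach, as a shift and turn from the pose commanded when the call began, along the tool's axes at that moment; what a row does not reach only later rows make up. The controller multiplies each number of a shift by 0.15 m and each number of a turn by pi/4 rad. A row lasts 1/8 s, in which the tool goes at most 62.5 mm and 10.7 degrees, less where a joint would pass 70% of its speed; a pose out of reach is approached as far as the arm can. A call with a number of a shift or a turn outside -1 to 1 is refused whole. A call with a gripper value outside its range is refused whole. The fingers move at their own pace and stop on an object; the grip force is fixed at half the most. Time passes only in rows, so rows that repeat a pose let the fingers close. It gives the time, the measured TCP pose, the force, the opening and the grip force at its end, in the units of the state.
- ctrl.get_obs(): the state, without advancing time (a new reading comes with each control period).
- ctrl.get_image(name): name is "scene" or "top" or "wrist"; returns the picture (480x640x3 uint8, red, green, blue); there is no depth.
- ctrl.camera_params(name): a dict with "vfov" (degrees; the focal length in pixels is half the picture's height over the tangent of half this angle, whatever the lens; pixels are square), "cx", "cy" (the principal point, pixels), "eye" and "attitude" of the camera in the world; the wrist camera has in their place "tool_from_camera" (4x4, takes a point from camera to tool coordinates, whose origin is the TCP and whose axes are the flange's). Camera axes: x right, y up, looking along -z (the intrinsics and any distortion apply to the point x, -y, -z); pixel columns grow to the right and rows downward; lengths in mm; the calibration is good to about 2 mm. A picture is of the moment at which its call begins: read the wrist's pose just before it. camera_params takes no time and is no camera call.
- ctrl.close_job(): hands the job in; it is judged then, once.
The state is a dict: "t": time; "qpos": joint angles; "qvel": joint speeds; "joint_torque": joint torques, N m; "ee_pos": TCP position; "orientation": TCP orientation; "ft_force": force on the tool from outside, world axes, zero at the start; "moment": the same for the moment, N m; "width": finger opening in mm; "grasp_force": force on a finger pad.
Only numpy, scipy, OpenCV 4.12 (cv2) and the standard library are available. Lean on these libraries where they do the work, as an engineer would, in place of code of your own. Each camera call takes 0.05 s, during which the arm holds its last target. There are 200 camera calls.

## Task

The small white carton with the red printed face, standing on the prep board, has to lie flat in the bay taped on that board, so that nobody knocks it over beside the cup press. With the fingertips, push it low down so that it slides, still upright, until its foot stands inside the yellow-taped foot box, and let it stand there for a moment; then push it near the top of its red face so that it tips over along the bay and comes to rest with the red face up and its top towards the blue end, wholly inside the tape. Only push it, never pick it up, and leave everything else on the counter where it stands.

Things in the scene. Friction and masses are not known exactly. Their poses are not given: they have to be found in the camera images.
- bay: Fixed wooden prep board, 330 x 180 mm, 22 mm thick, top at z = 0.022, with a bay marked in flat tape: clear inside 170 mm (x) by 140 mm (y). Origin: centre of the bay's inside, at the board's underside (z = 0). x runs lengthwise from the yellow foot box (-x end) to the blue end (+x), roughly to the robot's right; z up. The board spans x -225 to +105 mm. Place and heading vary.
- foot_box (a point): Centre, on the board's top, of the yellow-taped foot box that fills the -x end of the bay: 60 mm (along the bay's x) by 140 mm clear inside; 55 mm from the bay's origin towards -x. Axes as the bay's.
- carton: Small white paper-board carton with one red printed broad face, upright on the board, 60 to 110 mm short of the foot box centre. 84 mm tall, 30 thick (x) by 64 wide (y), about 0.15 kg. Origin: centre of underside; z up; red face at -x, facing away from the bay within 0.2 rad. Pushed within 12 mm of the board it slides upright; pushed on the red face at 60 mm or higher it tips over its far bottom edge, and past 20 degrees falls by itself.
- carton_mid (a point): Centre of the carton, 42 mm above its underside.
- carton_top (a point): Centre of the carton's top end, 84 mm above its underside.
- cup_press: Fixed cup press with two filled cups, right of the bay: not used, do not hit it. It spans world x 0.46 to 0.80, y -0.32 to 0.08, up to z = 0.45; the arm may start on its other side. Origin at its underside.
- spice_jar: Bystander, to be left alone: round spice jar with red cap, 45 mm across, 106 mm tall, on the counter on the robot's side of the board. Origin at the centre of its underside.
- salt: Bystander, to be left alone: salt shaker with grey top, 44 mm across, 90 mm tall, on the counter on the robot's side of the board. Origin at the centre of its underside.
- tin: Bystander, to be left alone: round food tin, 57 mm across, 72 mm tall, on the towel in front of the press. Origin at the centre of its underside.
- timer: Bystander, to be left alone: cream dial timer, 61 mm across, 43 mm tall, on the towel in front of the press. Origin at the centre of its underside.
- wood_tamper: Bystander, to be left alone: turned wooden tamper on its face, 53 mm across, 107 mm tall, on the towel in front of the press. Origin at the centre of its underside.

How it is judged:
By the outcome, as a careful person would: the job done as asked, in the order asked, and still so for the second after the job is handed in, with the robot touching nothing.
It also fails if it takes over 48 s, if anything falls off the work surface, if the arm or the gripper's body presses on something with over 40 N, if the wrist force passes 120 N, or if a joint passes its speed limit or range.

## Working session

There is one attempt and no reset: what is moved stays moved. The work goes in short steps, Python scripts to look and compute and a shell command to move; the robot and the scene stay as the last step left them, time stands still between calls to the robot, and variables do not carry over. Pictures are saved under pics/ and viewed, at most 10 in all, crops included, and the job is handed in when it is done.

```bash
mkdir -p pics; python3 - <<'E'
from workcell import ctrl
import cv2,numpy as np
for n in("scene","top","wrist"):
    cv2.imwrite(f"pics/{n}0.png",ctrl.get_image(n)[:,:,::-1]); print(n,ctrl.camera_params(n))
print(ctrl.get_obs())
E
```

```text
scene {'vfov': 49.029422902207315, 'cx': 322.93997362306277, 'cy': 239.7136466810695, 'eye': array([  56.77176355, -586.82054134,  837.81500859]), 'attitude': array([ 0.79440933, -0.24772838, -0.53946465])}
top {'vfov': 53.9737900609654, 'cx': 314.0267537884211, 'cy': 245.91640125199962, 'eye': array([ 323.30097186,   44.60404655, 1066.01416572]), 'attitude': array([ 0.14167281, -0.14516607, -1.56248894])}
wrist {'vfov': 66.75008188336832, 'cx': 319.81106726366454, 'cy': 236.55000719730495, 'tool_from_camera': array([[-8.48747770e-04,  9.52596899e-01,  3.04234166e-01,
         8.41784829e+01],
       [ 9.99999454e-01,  6.23179070e-04,  8.38527971e-04,
         1.47187844e-01],
       [ 6.09186780e-04,  3.04234711e-01, -9.52596908e-01,
        -1.60509443e+02],
       [ 0.00000000e+00,  0.00000000e+00,  0.00000000e+00,
         1.00000000e+00]])}
{'t': 0.15, 'qpos': array([ 1.20298924e+00,  4.23673791e-01,  1.63047154e+00, -1.96993008e-05,
        1.08861519e+00, -1.90418949e-02]), 'qvel': array([ 2.07964141e-04, -1.03992399e-03, -2.69613085e-03, -2.69479957e-03,
        9.56555622e-05, -5.58943490e-04]), 'joint_torque': array([ 2.76905230e-04, -5.44985962e+01, -2.73919970e+01,  6.44374033e-02,
        2.04064470e-02, -4.10509881e-05]), 'ee_pos': array([213.44138503, 586.98052332, 222.09183504]), 'orientation': array([-5.45016514e-01, -3.09374454e+00,  1.80542741e-03]), 'ft_force': array([-0.06974849,  0.23506141,  0.5684935 ]), 'moment': array([ 0.00955327, -0.01637302,  0.03407697]), 'grasp_force': 0.0, 'width': 87.72072318811551}
```

View pics/scene0.png

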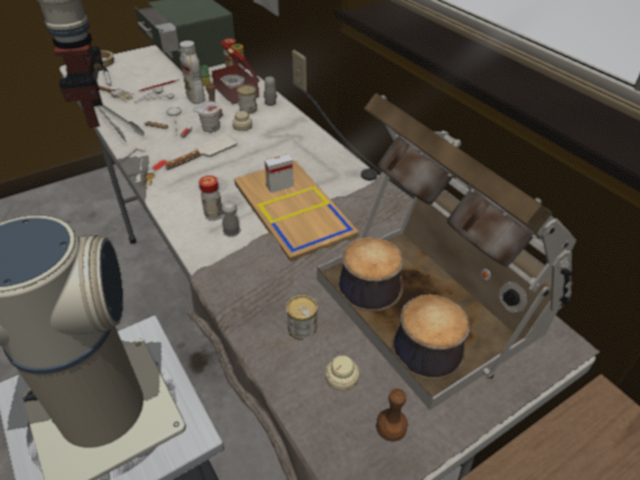

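View pics/top0.png

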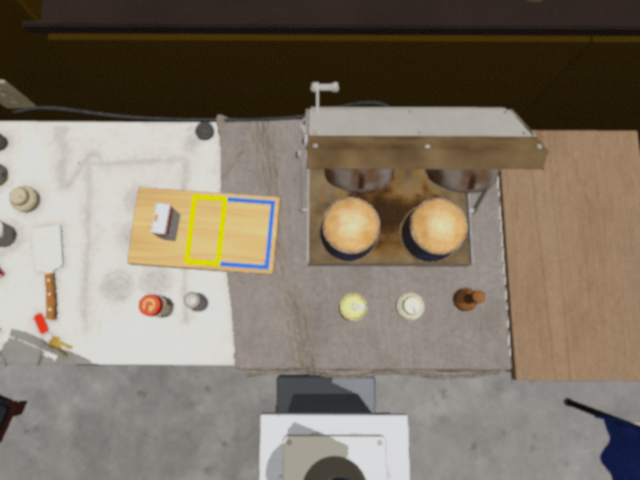

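Scene shows the carton at about (279,173) and the bay at (305,215). In the top view the carton is at (161,220), the yellow box at (207,229) and the blue end at (272,235). The bystanders at (150,305) and (195,300) are clear of the push line.

```bash
cat > h.py <<'E'
from workcell import ctrl
import cv2,numpy as np
from scipy.spatial.transform import Rotation as R
def cast(name,px,z):
    p=ctrl.camera_params(name); f=240/np.tan(np.radians(p["vfov"])/2)
    px=np.atleast_2d(px).astype(float)
    d=np.c_[(px[:,0]-p["cx"])/f,-(px[:,1]-p["cy"])/f,-np.ones(len(px))]
    if name=="wrist":
        o=ctrl.get_obs();Rt=R.from_rotvec(o["orientation"]);T=p["tool_from_camera"]
        e=o["ee_pos"]+Rt.apply(T[:3,3]);d=Rt.apply(d@T[:3,:3].T)
    else: e=p["eye"];d=R.from_rotvec(p["attitude"]).apply(d)
    return (e+d*((z-e[2])/d[:,2])[:,None])[:,:2]
def rect(pts):
    c,s,a=cv2.minAreaRect(pts.astype(np.float32)); return np.round(c,1),np.round(s,1),round(a,1)
E
python3 - <<'E'
from h import *
for n in("scene","top"):
    im=cv2.imread(f"pics/{n}0.png");h=cv2.cvtColor(im,cv2.COLOR_BGR2HSV)
    def big(m):
        k,l,s,c=cv2.connectedComponentsWithStats(m.astype(np.uint8)); i=1+np.argmax(s[1:,4]); y,x=np.where(l==i); return np.c_[x,y]
    roi=np.zeros(im.shape[:2],bool)
    if n=="top": roi[180:280,120:290]=1
    else: roi[140:270,230:370]=1
    y=big(cv2.inRange(h,(24,180,120),(34,255,255))>0)if 0 else big((cv2.inRange(h,(25,170,150),(35,255,255))>0)&roi)
    b=big((cv2.inRange(h,(100,120,80),(125,255,255))>0)&roi)
    w=big((cv2.inRange(h,(0,0,120),(180,70,255))>0)&roi) if n=="top" else None
    r=big(((cv2.inRange(h,(0,130,60),(6,255,255))|cv2.inRange(h,(172,130,60),(180,255,255)))>0)&roi)
    for k,m,z in(("yel",y,22),("blue",b,22),("white",w,106),("red",r,106)):
        if m is not None: print(n,k,len(m),m.min(0),m.max(0),rect(cast(n,m,z)))
a=cv2.imread("pics/top0.png")[195:250,135:215];b=cv2.imread("pics/scene0.png")[145:200,250:330]
cv2.imwrite("pics/c.png",cv2.resize(np.hstack([a,b]),None,fx=5,fy=5,interpolation=cv2.INTER_NEAREST))
E
```

```text
scene yel 361 [258 187] [327 221] (array([552.3, 290.8]), array([ 78., 158.]), 85.3)
scene blue 248 [273 205] [351 250] (array([546. , 193.7]), array([102.3, 156.3]), 85.6)
scene red 56 [270 165] [291 172] (array([545. , 330.9]), array([ 9.8, 54.9]), 83.8)
top yel 797 [185 195] [226 265] (array([553.5, 288.4]), array([ 79.8, 159.7]), 86.0)
top blue 337 [221 198] [273 267] (array([546.5, 193.2]), array([104.4, 155.1]), 85.9)
top white 5801 [120 180] [289 279] (array([536.6, 274.5]), array([211.3, 360.8]), 0.2)
top red 1 [170 217] [170 217] (array([561.1, 344.5]), array([0., 0.]), 0.0)
```

View pics/c.png

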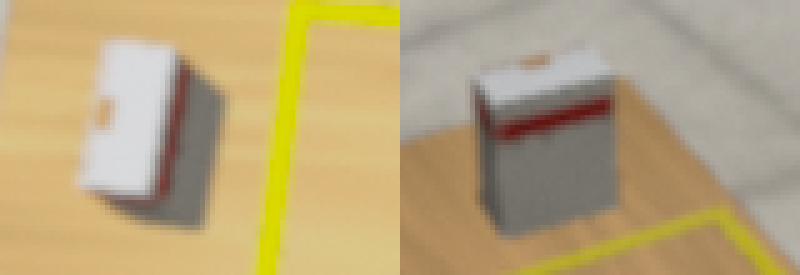

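Crop: the carton's white top has corners at about (156,203), (171,204), (166,234), (151,232) in the top image. Next I'll measure its pose.

```bash
cat >> h.py <<'E'
bx=np.array([-.0723,-.9974]);by=np.array([.9974,-.0723]);foot=np.array([552.9,289.6])
def bay(p): d=np.atleast_2d(p)-foot; return np.round(np.c_[d@bx-55,d@by],1)
def top_face(name,im,roi,z=106,vmin=185):
    h=cv2.cvtColor(im,cv2.COLOR_BGR2HSV);m=cv2.inRange(h,(0,0,vmin),(180,45,255));k=np.zeros_like(m);x0,x1,y0,y1=roi;k[y0:y1,x0:x1]=1;m=m*k
    n,l,s,c=cv2.connectedComponentsWithStats(m);i=1+np.argmax(s[1:,4]);y,x=np.where(l==i);return rect(cast(name,np.c_[x,y],z))
def tool(tgt,rotz_world_axes=None):
    o=ctrl.get_obs();Rt=R.from_rotvec(o["orientation"]);d=Rt.inv().apply(np.array(tgt)-o["ee_pos"])
    return np.round(d/150,3)
E
python3 - <<'E'
from h import *
r=top_face("top",cv2.imread("pics/top0.png"),(140,180,195,245));print(r,bay(r[0]))
r=top_face("scene",cv2.imread("pics/scene0.png"),(255,300,145,185),vmin=160);print(r,bay(r[0]))
print(np.degrees(np.arctan2(*bx[::-1])),cast("top",[[150,305],[195,300]],100),bay([213,587]))
# desired tool: y along by, z tilted: tip leading toward bx by 15deg
t=np.radians(15);Z=np.r_[np.sin(t)*bx,-np.cos(t)];Y=np.r_[by,0];X=np.cross(Y,Z)
G=np.c_[X,Y,Z];o=ctrl.get_obs();Rt=R.from_rotvec(o["orientation"])
Z0=np.array([0,0,-1.]);X0=np.cross(Y,Z0);G0=np.c_[X0,Y,Z0]
print("turn vertical",(Rt.inv()*R.from_matrix(G0)).as_rotvec()/(np.pi/4),X0)
c=foot+bx*0
p=foot-bx*135  # 135 behind foot box centre
print(p,tool([*p,200]))
E
```

```text
(array([559.4, 365.8]), array([29.6, 64.7]), 82.7) [[-131.5    1. ]]
(array([559.4, 378. ]), array([108.2, 110.9]), 58.8) [[-1.436e+02  1.000e-01]]
-94.14603166056834 [[378.26575881 376.20636458]
 [388.71850179 285.16866424]] [[-327.1 -360.5]]
turn vertical [-1.27740940e-03  9.57243689e-04  1.64808385e+00] [0.0723 0.9974 0.    ]
[562.6605 424.249 ] [-2.559 -0.224  0.148]
```

```bash
python3 -m inch '[[-1,-0.1,0,0,0,0.82,0.2],[-1,-0.1,0,0,0,0.82,0.2],[-1,-0.1,0,0,0,0.82,0.2],[-1,-0.1,0,0,0,0.82,0.2],[-1,-0.1,0,0,0,0.82,0.2]]'; python3 - <<'E'
from h import *
p=foot-bx*135
print(tool([*p,180]))
E
```

```text
t: 0.78
ee_pos: [349.7, 521.5, 222.3]
orientation: [-1.496, -2.762, 0.001]
ft_force: [0.2, -0.2, 0.0]
width: 41.4
grasp_force: 0.0
[-1.319  0.835  0.282]
```

```bash
python3 -m inch '[[-1,0.64,0,0,0,0.828,0.2],[-1,0.64,0,0,0,0.828,0.2],[-1,0.64,0,0,0,0.828,0.2],[-1,0.64,0,0,0,0.828,0.2],[-1,0.64,0,0,0,0.828,0.2]]'; python3 - <<'E'
from h import *
p=foot-bx*135
t=np.radians(15);Z=np.r_[np.sin(t)*bx,-np.cos(t)];Y=np.r_[by,0];G=np.c_[np.cross(Y,Z),Y,Z]
o=ctrl.get_obs();Rt=R.from_rotvec(o["orientation"])
print(tool([*p,120]),(Rt.inv()*R.from_matrix(G)).as_rotvec()/(np.pi/4),o["qpos"],bay(o["ee_pos"][:2]),o["width"])
cv2.imwrite("pics/w1.png",ctrl.get_image("wrist")[:,:,::-1])
r=top_face("top",ctrl.get_image("top")[:,:,::-1].copy(),(140,180,195,245));print(r,bay(r[0]))
E
```

```text
t: 1.4
ee_pos: [511.7, 448.7, 222.3]
orientation: [-2.298, -2.142, 0.001]
ft_force: [-0.7, -0.2, 1.5]
width: 35.3
grasp_force: 0.0
[-0.138  0.351  0.682] [-0.00039816 -0.33280453  0.00275863] [7.02289679e-01 5.05392232e-01 1.49690923e+00 1.24316599e-04
 1.14000719e+00 7.72498354e-01] [[-210.7  -52.6]] 35.25734961274313
(array([559.3, 365.8]), array([30. , 64.3]), 83.2) [[-131.5    0.9]]
```

View pics/w1.png

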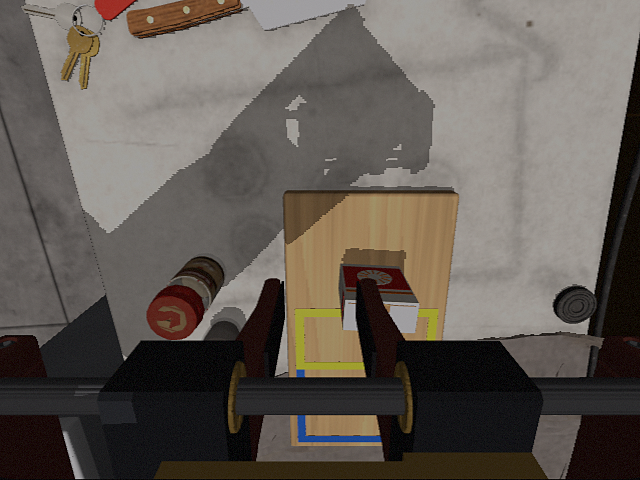

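The wrist view shows the red face at (375,278) facing the gripper, with the jar at (180,310) clear. Next: line up, tilt 15°, descend.

```bash
python3 -m inch '[[-0.138,0.351,0.2,0,-0.333,0.003,0.2],[-0.138,0.351,0.68,0,-0.333,0.003,0.2],[-0.138,0.351,0.68,0,-0.333,0.003,0.2],[-0.138,0.351,0.68,0,-0.333,0.003,0.2]]'; python3 - <<'E'
from h import *
o=ctrl.get_obs();p=foot-bx*135+by*0
print(bay(o["ee_pos"][:2]),tool([*p,29.5]),R.from_rotvec(o["orientation"]).as_matrix().round(3))
E
```

```text
t: 2.0
ee_pos: [561.9, 424.8, 120.8]
orientation: [2.161, 2.01, -0.285]
ft_force: [-0.1, -0.5, 0.6]
width: 35.2
grasp_force: 0.0
[[-190.5   -0.8]] [0.154 0.006 0.589] [[ 0.07   0.997 -0.02 ]
 [ 0.964 -0.072 -0.258]
 [-0.258 -0.001 -0.966]]
```

```bash
python3 -m inch '[[0.052,0.005,0.2,0,0,0,0.2],[0.105,0.01,0.4,0,0,0,0.2],[0.131,0.01,0.5,0,0,0,0.2],[0.146,0.01,0.56,0,0,0,0.2],[0.158,0.01,0.602,0,0,0,0.2],[0.158,0.01,0.602,0,0,0,0.2]]'; python3 - <<'E'
from h import *
o=ctrl.get_obs();print(bay(o["ee_pos"][:2]))
for d in(0,100):
  q=o["ee_pos"][:2]+bx*d;print(d,tool([*q,27.5]))
E
```

```text
t: 2.75
ee_pos: [564.5, 424.0, 27.8]
orientation: [2.162, 2.007, -0.283]
ft_force: [-1.1, 0.1, 0.1]
width: 35.0
grasp_force: 0.0
[[-189.9    1.8]]
0 [ 0.    -0.     0.002]
100 [-0.644  0.001  0.174]
```

```bash
python3 -m inch '[[-0.097,0,0.026,0,0,0,0.2],[-0.181,0,0.048,0,0,0,0.2],[-0.206,0,0.055,0,0,0,0.2],[-0.232,0,0.062,0,0,0,0.2],[-0.27,0,0.072,0,0,0,0.2],[-0.309,0,0.083,0,0,0,0.2],[-0.348,0,0.093,0,0,0,0.2],[-0.386,0,0.103,0,0,0,0.2],[-0.425,0,0.114,0,0,0,0.2],[-0.425,0,0.114,0,0,0,0.2]]'; python3 - <<'E'
from h import *
o=ctrl.get_obs();print(bay(o["ee_pos"][:2]))
im=ctrl.get_image("top")[:,:,::-1].copy();cv2.imwrite("pics/t2.png",im)
r=top_face("top",im,(140,215,195,250));print(r,bay(r[0]))
s=ctrl.get_image("scene")[:,:,::-1]
cv2.imwrite("pics/c2.png",np.hstack([cv2.resize(im[180:280,110:210],(400,400)),cv2.resize(s[120:240,230:350],(400,400))]))
E
```

```text
t: 4.0
ee_pos: [559.1, 357.2, 27.2]
orientation: [2.163, 2.006, -0.286]
ft_force: [-0.2, -0.5, -1.3]
width: 34.8
grasp_force: 0.0
[[-122.9    1.3]]
(array([557.9, 329.5]), array([30.3, 63.5]), 85.1) [[-95.2   2.1]]
```

View pics/c2.png

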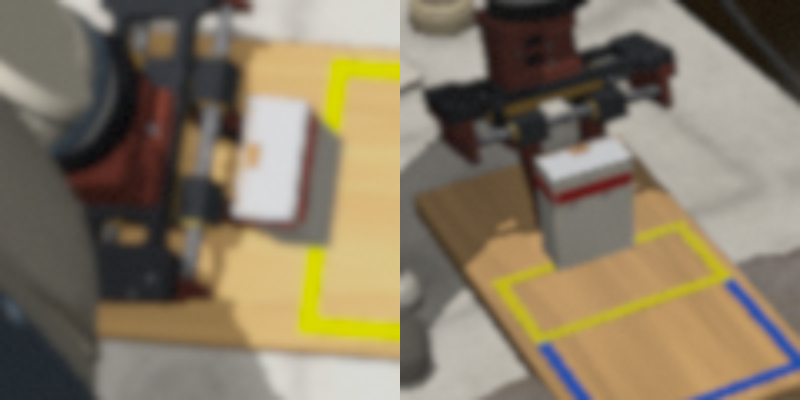

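The carton (at about (270,160) in the left crop) slid upright and squared up. It still needs 38 mm.

```bash
python3 -m inch '[[-0.026,0,0.007,0,0,0,0.2],[-0.052,0,0.014,0,0,0,0.2],[-0.084,0,0.022,0,0,0,0.2],[-0.116,0,0.031,0,0,0,0.2],[-0.148,0,0.04,0,0,0,0.2],[-0.18,0,0.048,0,0,0,0.2],[-0.206,0,0.055,0,0,0,0.2],[-0.225,0,0.06,0,0,0,0.2],[-0.238,0,0.064,0,0,0,0.2],[-0.245,0,0.065,0,0,0,0.2]]'; python3 - <<'E'
from h import *
o=ctrl.get_obs();print(bay(o["ee_pos"][:2]))
im=ctrl.get_image("top")[:,:,::-1].copy();cv2.imwrite("pics/t3.png",im)
r=top_face("top",im,(140,235,195,250));print(r,bay(r[0]))
E
```

```text
t: 5.35
ee_pos: [556.5, 320.0, 27.4]
orientation: [2.163, 2.007, -0.284]
ft_force: [0.4, -0.2, -1.1]
width: 35.0
grasp_force: 0.2
[[-85.6   1.4]]
(array([554.7, 292.6]), array([30.3, 62.8]), 86.0) [[-58.1   1.6]]
```

The foot now stands inside the box (bay x −58, limits ±15 around −55). Next: back off and raise the tips while it stands.

```bash
python3 -m inch '[[0.06,0,-0.016,0,0,0,0.2],[0.15,0,-0.04,0,0,0,0.2],[0.225,0,-0.06,0,0,0,0.2],[0.188,0,-0.2,0,0,0,0.2],[0.15,0,-0.34,0,0,0,0.2],[0.113,0,-0.479,0,0,0,0.2],[0.113,0,-0.479,0,0,0,0.2],[0.113,0,-0.479,0,0,0,0.2]]'; python3 - <<'E'
from h import *
o=ctrl.get_obs();print(bay(o["ee_pos"][:2]))
im=ctrl.get_image("top")[:,:,::-1].copy()
r=top_face("top",im,(140,235,195,250));print(r,bay(r[0]))
s=ctrl.get_image("scene")[:,:,::-1]
cv2.imwrite("pics/c4.png",np.hstack([cv2.resize(im[180:280,140:240],(400,400)),cv2.resize(s[140:260,240:360],(400,400))]))
E
```

```text
t: 6.4
ee_pos: [559.0, 354.6, 92.6]
orientation: [2.163, 2.006, -0.284]
ft_force: [-0.6, -0.2, 0.4]
width: 35.5
grasp_force: 0.0
[[-120.3    1.4]]
(array([554.1, 292.7]), array([29.6, 64.2]), 85.6) [[-58.2   1. ]]
```

View pics/c4.png

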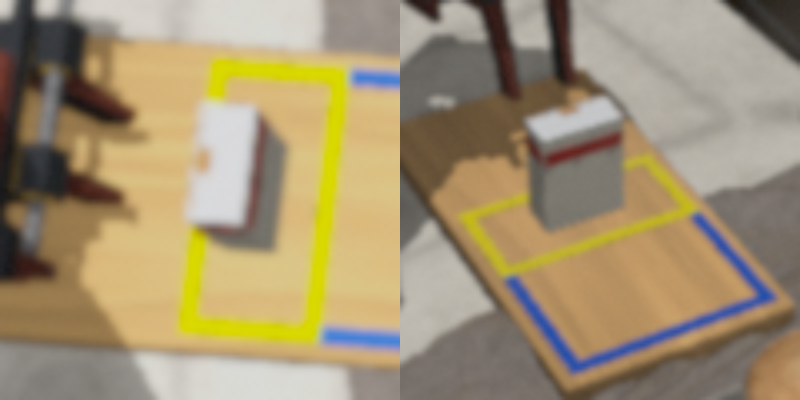

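The carton stands upright inside the yellow box (left crop (225,165), right crop (580,165)), with the tips behind it near the top. Next: push high.

```bash
python3 -m inch '[[-0.097,0,0.026,0,0,0,0.2],[-0.18,0,0.048,0,0,0,0.2],[-0.219,0,0.058,0,0,0,0.2],[-0.251,0,0.067,0,0,0,0.2],[-0.283,0,0.076,0,0,0,0.2],[-0.316,0,0.084,0,0,0,0.2],[-0.348,0,0.093,0,0,0,0.2],[-0.38,0,0.101,0,0,0,0.2],[-0.412,0,0.11,0,0,0,0.2],[-0.444,0,0.119,0,0,0,0.2]]'; python3 - <<'E'
from h import *
o=ctrl.get_obs();print(bay(o["ee_pos"][:2]))
im=ctrl.get_image("top")[:,:,::-1].copy()
s=ctrl.get_image("scene")[:,:,::-1]
cv2.imwrite("pics/c5.png",np.hstack([cv2.resize(im[180:280,180:280],(400,400)),cv2.resize(s[140:260,250:370],(400,400))]))
E
```

```text
t: 7.75
ee_pos: [553.9, 285.8, 92.3]
orientation: [2.162, 2.007, -0.284]
ft_force: [0.5, -0.0, 0.1]
width: 34.6
grasp_force: 0.0
[[-51.3   1.3]]
```

View pics/c5.png

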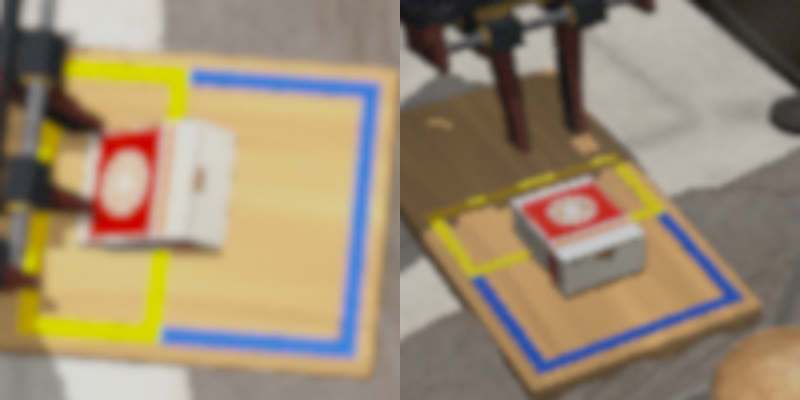

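It is falling with the red face up (left crop (125,180), right crop (565,210)). Next: retract up and back, then check.

```bash
python3 -m inch '[[0.15,0,-0.04,0,0,0,0.2],[0.3,0,-0.1,0,0,0,0.2],[0.3,0,-0.4,0,0,0,0.2],[0.2,0,-0.7,0,0,0,0.2],[0.2,0,-0.7,0,0,0,0.2],[0.2,0,-0.7,0,0,0,0.2],[0.2,0,-0.7,0,0,0,0.2]]'; python3 - <<'E'
from h import *
o=ctrl.get_obs();print(o["ee_pos"],bay(o["ee_pos"][:2]))
im=ctrl.get_image("top")[:,:,::-1].copy()
s=ctrl.get_image("scene")[:,:,::-1]
cv2.imwrite("pics/c6.png",np.hstack([cv2.resize(im[180:280,180:280],(400,400)),cv2.resize(s[140:260,250:370],(400,400))]))
h=cv2.cvtColor(im,cv2.COLOR_BGR2HSV);m=cv2.inRange(h,(0,130,60),(5,255,255))|cv2.inRange(h,(170,130,60),(180,255,255));m|=cv2.inRange(h,(0,0,170),(180,50,255))
k=np.zeros_like(m);k[198:262,192:268]=1;n,l,st,c=cv2.connectedComponentsWithStats(m*k);i=1+np.argmax(st[1:,4]);y,x=np.where(l==i);p=cast("top",np.c_[x,y],52);print(rect(p),bay(p).min(0),bay(p).max(0))
E
```

```text
t: 8.72
ee_pos: [557.3, 342.1, 184.4]
orientation: [2.162, 2.007, -0.288]
ft_force: [0.1, 0.2, 0.3]
width: 34.9
grasp_force: 0.0
[557.30894414 342.12845781 184.4426575 ] [[-107.7    0.6]]
(array([547.3, 204.5]), array([30.5, 66.7]), 81.7) [ 12.6 -31.6] [44.2 33.5]
```

View pics/c6.png

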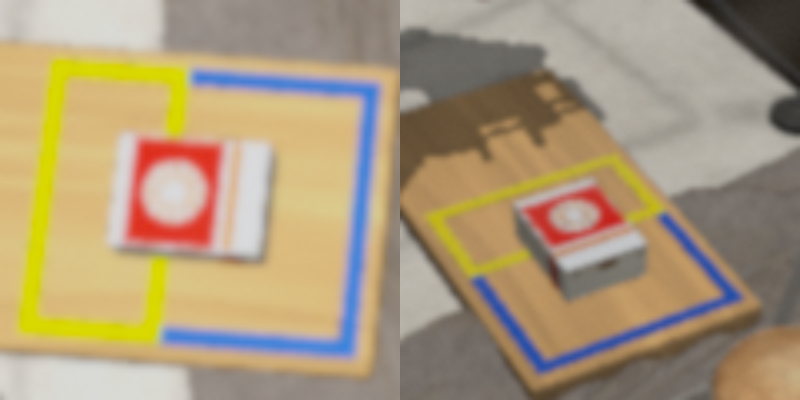

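The carton lies flat, red face up, with its top (white band, left crop (255,200)) towards the blue end and well inside the tape on all sides. The robot is clear, so I'm handing in.

```bash
python3 -c "
from workcell import ctrl
print(ctrl.close_job())"
```

```text
the job is handed in; nothing more can be done
None
```

The carton was slid upright into the foot box, stood there about a second, then tipped over; it lies flat in the bay, red face up and top towards the blue end, wholly inside the tape, and the job is handed in at about 9 s of the 48 s limit.

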